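# Seat the grinding pot on the spice mill's drive and shut the bail over it

### The arm

A 6-joint arm with a two-finger parallel gripper is mounted at the origin on a cart in front of the work surface, level with it; the furniture and walls round the work are solid. World frame = base frame: x ahead of the robot, y to its left, z up, the work surface at z = 0. Lengths are in mm, angles in degrees, forces in N, time in s.
With the tool pointing down it reaches from about 300 to 850 mm from the base axis. Payload 4.2 kg.
Tool frame: the origin (TCP) lies on the centre line of the jaws, within the pads' length; the fingertips stand 11 mm ahead of it and the grasp point (between the pads) lies 8 mm behind it; z points along the fingers, y is the line along which they close (so a half turn about z gives the same grasp; the last joint's range is limited). The gripper opens to 91 mm and grips with 3 to 60 N. Pads are 32 mm wide; open, the fingers measure 118 mm over their backs; the gripper's body (76 mm by 178 mm) begins 60 mm behind the grasp point.
Start: joints at [-68.125, 18.312, 89.639, -0, 72.044, -1.146], TCP at [224.873, -529.22, 224.976] pointing down, gripper open.
Joint ranges: [-177.97, 177.97], [-48.28, 115.42], [12.27, 149.76], [-77.06, 257.06], [2.81, 150.46], [-146.56, 146.56]. Speed limits (degrees/s): [147.25, 147.25, 180, 180, 180, 180].

### API

Orientations are given as [roll, pitch, yaw] about the fixed x, y, z axes, in that order (R = Rz(yaw) Ry(pitch) Rx(roll)).
In Python, from workcell import env, grab_frame, camera_model, models gives the robot as it stands.
- The arm moves only by the shell command python3 -m crank 'ROWS' [FORCE]. ROWS is text: rows parted by semicolons, each of 7 numbers parted by spaces: the closure, from -1 (fully open) to 1 (shut), so that 0 is half open, then the shift along the tool's x, y, z in mm, then the turn, a rotation vector about the tool's x, y, z in degrees. A call has 1 to 10 rows; each row shifts and turns the commanded pose from where the row before left it, along the tool's axes as they then stand; what a row does not reach is not made up. A row lasts 1/8 s, in which the tool goes at most 62.5 mm and 10.7 degrees, less where a joint would pass 70% of its speed; a pose out of reach is approached as far as the arm can. A call is refused whole if a number of a shift passes 62.5 or a number of a turn 10.7, either way. A call with a gripper value outside its range is refused whole. The fingers move at their own pace and stop on an object; FORCE is the grip in N (left out, the last holds). Time passes only in rows, so rows that do not move let the fingers close. It gives the time, the measured TCP pose, the force, the opening and the grip force at its end, in the units of the state.
- env.state(): the state, without advancing time (a new reading comes with each control period).
- grab_frame(name): name is "scene" or "top"; returns the picture (480x640x3 uint8, blue, green, red); there is no depth.
- camera_model(name): a dict with "K" (3x3 intrinsics, pixels), "R" (3x3) and "t" (3): a world point X has camera coordinates R X + t. Camera axes: x right, y down, z forward; pixel columns grow to the right and rows downward; lengths in mm; the calibration is good to about 2 mm. A picture is of the moment at which its call begins. camera_model takes no time and is no camera call.
- env.job_done(): hands the job in; it is judged then, once.
Trained networks look in the newest picture that a camera, given by its name, has taken for a name from the list of things; names that differ only in an ending like _2 or _b are one class to them, and where a whole thing is asked for, a point or a joint stands for the part that bears it (a point fixed in the world has none). Each returns a list of dicts, best first, with "p" (0 to 1); they miss things now and then, are a little off and sometimes report something else, mostly with a low value. They report only what shows in the picture. A call takes as long as a camera call. They do not tell look-alikes from the thing itself.
- models.search_frame(name, camera): "point" ([x, y, z] in mm, in world coordinates, good to about 4 mm: the middle of the surface that is visible of it).
The state is a dict: "time_s": time; "qpos": joint angles; "qvel": joint speeds; "effort": joint torques, N m; "ee_pos": TCP position; "ee_rot": TCP orientation; "force": force on the tool from outside, world axes, zero at the start; "torque": the same for the moment, N m; "gripper_width": finger opening in mm; "gripper_force": force on a finger pad.
Only numpy, scipy, OpenCV 4.12 (cv2) and the standard library are available. Lean on these libraries where they do the work, as an engineer would, in place of code of your own. Each camera call takes 0.05 s, during which the arm holds its last target. There are 200 camera calls.

### The job

Load the spice mill: set the domed steel grinding pot into the ring on top of the mill and, keeping it lightly pressed down, turn it until you feel the studs under it drop over the drive cross and the pot stands fully down. Only then swing the hold-down bail up from behind and over, past upright, so that its plunger bears on the lid. Force neither the pot nor the bail, and leave everything else on the table where it is.

Things in the scene. Friction and masses are not known exactly. Their poses are not given: they have to be found in the camera images.
- mill: the spice mill, fixed to the table: grey motor housing 112 x 120 mm, 56 mm high, with switch and knob on its front and an aluminium ring, the nest, on top. Origin: on the table under the centre of the nest; x points from the front to the back of the mill, y to its left, z up
- nest (a point): centre of the nest's flat floor, 56 mm above the table; axes as the mill's. On the floor stands the drive cross: two crossed flat-topped bars, 44 mm tip to tip, each 8 mm wide and 8 mm high. It stands at whatever angle the motor stopped, which is not measured; the geared motor holds it with about 0.4 N m. Floor and cross are rigid
- nest_rim (a point): centre of the nest ring's rim, 12 mm above the nest floor. The ring is 62 mm wide inside and 77 mm outside
- pot: the grinding pot, upright on the table: closed steel beaker of 58 mm diameter with a domed aluminium lid (61 mm), 84 mm high, 0.34 to 0.59 kg. Origin: centre of its underside. The straight steel wall to grip runs from 13 to 66 mm above the underside, the lid's edge from 67 to 74 mm, its crown is at 84 mm
- pot_foot (a point): same point as the pot's origin. Four round studs, 16 mm thick, 10 mm long, stand under the pot at 14.35 mm to either side in its own x and y, 57 mm over all; between them run two crossed gaps 12.5 mm wide along its x and y. Gaps in line with the cross (every quarter turn, about 0.15 rad of play), the pot goes down to the nest floor, origin at the nest point; else it stands on the cross, 8 mm higher
- bail (a joint): hinged steel bow with a sprung slippery plunger under the middle of its bar. Rad: 0 shut (bar over the nest, 0.07 past upright to the front), growing as it swings to the back, stop at 1.65; starts at 1.3 to 1.62. Friction (0.14 N m) keeps it where it is left. Shutting, the plunger rides up the lid, yields 2 mm and bears with 2 to 3 N; on a proud pot it jams at the lid's edge or tips the pot
- bail_hinge (a point): middle of the bail's hinge axis, 40 mm above the table straight under the nest, axes as the mill's; the hinge axis is the mill's y
- grip_left (a point): centre of the left of two round rubber grips (12 mm thick, 28 mm long, along the mill's y) on the bail's bar: 118 mm from the hinge axis, 48 mm left (+y) of the middle, 158 mm above the table when shut. The bail's legs are 70 mm left and right of the middle. Open, the bar lies behind the mill, about 55 mm clear of the housing
- grip_right (a point): the same on the right, 48 mm to -y of the middle of the bar
- jar_peach: bystander: 60 mm wide, 92 mm high jar with a pale screw lid, to be left where it is
- marker: bystander: fat black marker pen lying down, 125 mm long, 17 mm thick, to be left where it is
- peg_a: bystander: wooden peg lying down, 72 mm long, 13 mm wide, 10 mm high, to be left where it is
Things that resemble listed ones, but are neither listed nor needed, are in the scene too. Leave any orange look-alike of the pot alone.

How it is judged:
By the outcome, as a careful person would: the job done as asked, in the order asked, and still so for the second after the job is handed in, with the robot touching nothing.
It also fails if it takes over 64 s, if anything falls off the work surface, if the arm or the gripper's body presses on something with over 40 N, if the wrist force passes 120 N, or if a joint passes its speed limit or range.

## Working session

There is one attempt and no reset: what is moved stays moved. The work goes in short steps, Python scripts to look and compute and a shell command to move; the robot and the scene stay as the last step left them, time stands still between calls to the robot, and variables do not carry over. Pictures are saved under pics/ and viewed, at most 10 in all, crops included, and the job is handed in when it is done.

```bash
ls; mkdir -p pics
cat > h.py <<'E'
import numpy as np, cv2
from workcell import env, grab_frame, camera_model, models
def proj(c,X):
    m=camera_model(c);p=np.array(m["R"])@np.array(X,float)+np.array(m["t"]).ravel();q=np.array(m["K"])@p;return q[:2]/q[2]
def ray(c,uv,z):
    m=camera_model(c);R=np.array(m["R"]);t=np.array(m["t"]).ravel();o=-R.T@t;d=R.T@np.linalg.solve(np.array(m["K"]),[uv[0],uv[1],1.]);return o+d*(z-o[2])/d[2]
E
python3 - <<'E'
from h import *
for c in("scene","top"):
    cv2.imwrite(f"pics/{c}0.png",grab_frame(c)); m=camera_model(c);R=np.array(m["R"]);print(c,(-R.T@np.array(m["t"]).ravel()).round(),R.round(2).tolist())
    for n in("mill","nest_rim","pot","bail","grip_left","grip_right","jar_peach","marker","peg_a"):
        print(c,n,[(np.round(d["point"]).tolist(),round(d["p"],2),proj(c,d["point"]).round().tolist()) for d in models.search_frame(n,c)[:3]])
print(env.state())
E
```

```text
pics
scene [1279.  142.  598.] [[-0.24, 0.97, -0.01], [0.56, 0.13, -0.82], [-0.8, -0.2, -0.57]]
scene mill [([609.0, -17.0, 53.0], 0.67, [326.0, 265.0])]
scene nest_rim [([609.0, -21.0, 57.0], 0.89, [324.0, 264.0])]
scene pot [([472.0, -102.0, 55.0], 0.8, [302.0, 221.0]), ([777.0, -114.0, 68.0], 0.71, [244.0, 312.0]), ([679.0, -9.0, 68.0], 0.47, [321.0, 283.0])]
scene bail [([681.0, -11.0, 66.0], 0.67, [320.0, 285.0])]
scene grip_left []
scene grip_right [([562.0, -186.0, 16.0], 0.6, [253.0, 254.0]), ([683.0, -10.0, 67.0], 0.59, [320.0, 285.0]), ([612.0, -17.0, 51.0], 0.39, [325.0, 267.0])]
scene jar_peach []
scene marker [([562.0, -186.0, 14.0], 0.83, [253.0, 255.0]), ([474.0, -98.0, 59.0], 0.44, [304.0, 220.0])]
scene peg_a []
top [573. -39. 980.] [[0.01, -1.0, -0.01], [-1.0, -0.01, -0.04], [0.04, 0.01, -1.0]]
top mill [([575.0, -21.0, 52.0], 0.82, [307.0, 266.0])]
top nest_rim [([579.0, -27.0, 56.0], 0.89, [312.0, 264.0])]
top pot [([452.0, -104.0, 80.0], 0.68, [364.0, 353.0]), ([550.0, 117.0, 10.0], 0.66, [219.0, 282.0]), ([759.0, -126.0, 76.0], 0.56, [380.0, 141.0])]
top bail [(
[... 317 characters left out ...]
, 0.54, [219.0, 280.0])]
{'time_s': 1.0, 'qpos': array([-6.81246010e+01,  1.83108360e+01,  8.96379503e+01,  1.27839332e-04,
        7.20434444e+01, -1.14511016e+00]), 'qvel': array([ 0.03356703,  0.02756822, -0.01462814, -0.00033177, -0.08832509,
        0.05368311]), 'effort': array([-6.64711115e-05, -4.12362242e+01, -2.32232630e+01,  7.27011077e-02,
        3.77996766e-02, -1.76614009e-05]), 'ee_pos': array([ 224.8782493 , -529.23007761,  224.99372877]), 'ee_rot': array([1.79992230e+02, 3.36740376e-05, 2.30204697e+01]), 'force': array([-0.36824694, -0.74052301,  0.54953722]), 'torque': array([ 0.00528569, -0.03348129, -0.0108407 ]), 'gripper_force': 0.0, 'gripper_width': 91.18679061927529}
```

Run:
```python
import cv2
a=cv2.imread("pics/top0.png")[100:400,150:470];b=cv2.imread("pics/scene0.png")[150:375,190:430]
cv2.imwrite("pics/top0c.png",cv2.resize(a,None,fx=2,fy=2,interpolation=3)[:600,:640])
cv2.imwrite("pics/scene0c.png",cv2.resize(b,None,fx=2.6,fy=2.6,interpolation=3))
```

```text
(no output)
```

View pics/top0c.png

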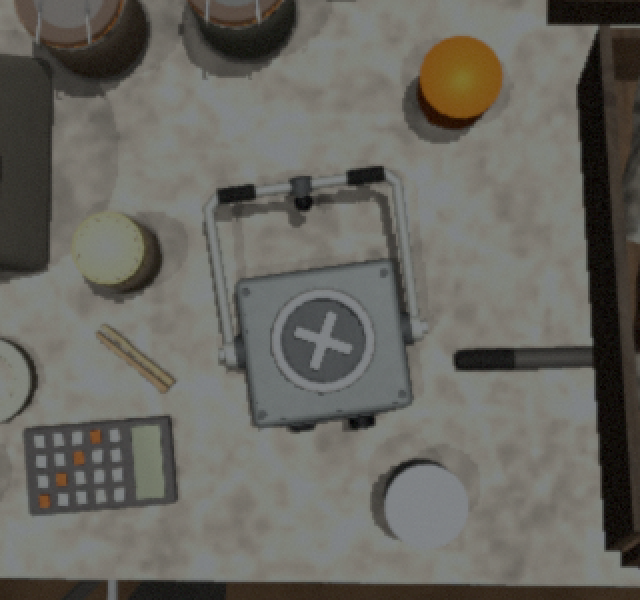

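View pics/scene0c.png

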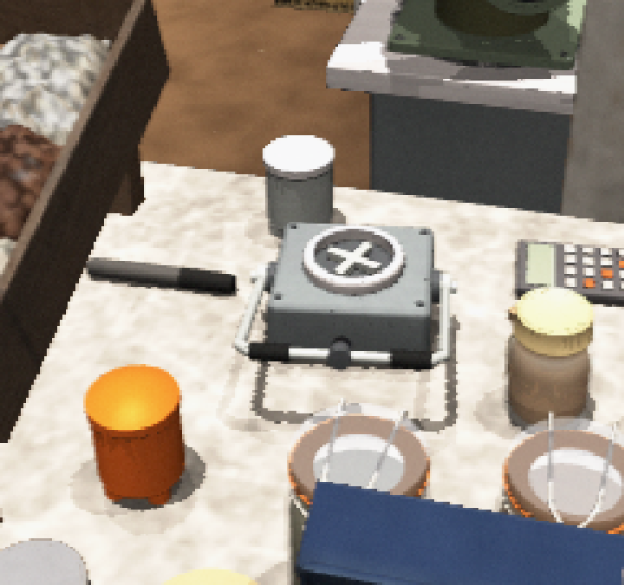

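The top crop shows the mill with its ring at crop (323,340), full-frame (311.5,270). It is yawed about +8°, and the cross sits at about -18° in world axes. The real pot is the pale grey one at crop (427,506), full-frame (363,353). The orange look-alike is at (461,77). The bail lies back, with its plunger at (302,188) and the black grips at (236,193) and (366,175). The pen is to the right of the mill. The jar and peg are to the left.

Run:
```python
from h import *
from scipy.optimize import least_squares
def tri(a,b):
    f=lambda X:np.r_[proj("top",X)-a,proj("scene",X)-b]
    s=least_squares(f,[600,0,60]);return s.x.round(1),s.fun.round(1)
T=lambda u,v:np.array([150+u/2,100+v/2]);S=lambda u,v:np.array([190+u/2.6,150+v/2.6])
print("nest@68 top",ray("top",T(323,340),68),"scene",ray("scene",S(354,258),68))
print("nest cross",ray("top",T(323,341),64),ray("scene",S(355,259),64))
print("pot lid@71 top",ray("top",T(427,506),71), "scene",ray("scene",S(299,156),75))
print("gripL",tri(T(236,194),S(411,359)),"gripR",tri(T(366,175),S(268,352)))
for p in [(237,280),(258,425),(412,402),(387,261)]: print(ray("top",T(*p),56).round(1))
print([ray("top",T(*p),64).round(1)[:2] for p in[(332,313),(313,368),(296,333),(350,350)]])
# circle detection
g=cv2.cvtColor(cv2.imread("pics/top0.png"),6)
for nm,(u,v) in dict(pot=(363,353),nest=(311,270)).items():
    c=cv2.resize(g[v-45:v+45,u-45:u+45],None,fx=6,fy=6,interpolation=2)
    h=cv2.HoughCircles(cv2.GaussianBlur(c,(0,0),3),cv2.HOUGH_GRADIENT_ALT,1.5,20,param1=100,param2=.7,minRadius=60,maxRadius=200)
    if h is not None:
        for x,y,r in h[0][:4]: print(nm,ray("top",(u-45+(x-2.5)/6,v-45+(y-2.5)/6),70).round(1),"px r",r/6)
```

```text
nest@68 top [569.94413723 -27.29110284  68.        ] scene [577.66056084 -23.63053263  68.        ]
nest cross [569.19615195 -27.24853946  64.        ] [573.42441554 -23.85815132  64.        ]
pot lid@71 top [ 450.86009479 -104.02958811   71.        ] scene [457.85513103 -99.24894645  75.        ]
gripL (array([676.5,  38.5,  65.2]), array([-0.3,  0.1, -0.3,  0. ])) gripR (array([691.6, -57.1,  64.8]), array([-0.3,  0.1, -0.3, -0. ]))
[613.6  37.2  56. ]
[506.6  20.1  56. ]
[525.  -93.4  56. ]
[629.  -73.9  56. ]
[array([589.8, -33.6]), array([549.3, -20.2]), array([574.8,  -7.4]), array([562.8, -47.1])]
```

```bash
python3 -m crank '-1 30 -24 0 0 0 0;-1 38 -31 0 0 0 0;-1 38 -31 0 0 0 0;-1 38 -31 0 0 0 0;-1 38 -31 0 0 0 0;-1 38 -31 0 0 0 0;-1 38 -31 0 0 0 0;-1 38 -31 0 0 0 0;-1 38 -31 0 0 0 0;-1 30 -24 0 0 0 0' 20; python3 -m crank '-1 10.3 -7.1 0 0 0 0;-1 0 0 0 0 0 0'
```

```text
time_s: 2.25
ee_pos: [444.8, -112.7, 225.2]
ee_rot: [180.0, -0.0, 23.1]
force: [0.3, -0.3, 0.2]
gripper_width: 90.8
gripper_force: 0.0
time_s: 2.5
ee_pos: [450.9, -103.9, 224.9]
ee_rot: [180.0, 0.0, 23.1]
force: [0.3, 0.1, -0.5]
gripper_width: 91.1
gripper_force: 0.0
```

```bash
python3 -m crank '-1 0 0 45 0 0 0;-1 0 0 50 0 0 0;-1 0 0 35 0 0 0;-1 0 0 30 0 0 0;-1 0 0 20 0 0 0;-1 0 0 11 0 0 0;-1 0 0 0 0 0 0'; python3 -m crank '-0.2 0 0 0 0 0 0;-0 0 0 0 0 0 0;0.5 0 0 0 0 0 0;0.5 0 0 0 0 0 0;0.5 0 0 0 0 0 0' 5
```

```text
time_s: 3.38
ee_pos: [450.3, -104.6, 33.7]
ee_rot: [-180.0, 0.1, 23.0]
force: [0.4, -0.5, 0.2]
gripper_width: 91.5
gripper_force: 0.0
time_s: 4.0
ee_pos: [451.0, -103.7, 34.3]
ee_rot: [180.0, -0.0, 23.0]
force: [-0.4, 1.8, 4.3]
gripper_width: 59.7
gripper_force: 5.0
```

```bash
python3 -m crank '-1 0 0 0 0 0 0;-1 0 0 0 0 0 0;-1 0 0 0 0 0 10;-1 0 0 0 0 0 10;-1 0 0 0 0 0 10;-1 0 0 0 0 0 10;-1 0 0 0 0 0 5;-1 0 0 0 0 0 0'; python3 -m crank '0 0 0 0 0 0 0;0.5 0 0 0 0 0 0;0.5 0 0 0 0 0 0;0.5 0 0 0 0 0 0;0.5 0 0 0 0 0 0;0.5 0 0 0 0 0 0' 20
python3 - <<'E'
from h import *
s=env.state();print(s["gripper_width"],s["force"],s["ee_rot"])
E
```

```text
time_s: 5.0
ee_pos: [450.8, -103.9, 33.8]
ee_rot: [180.0, 0.0, -21.9]
force: [0.0, -1.2, -0.6]
gripper_width: 91.0
gripper_force: 0.0
time_s: 5.75
ee_pos: [450.8, -103.9, 33.9]
ee_rot: [180.0, -0.0, -22.0]
force: [0.2, 0.8, 0.2]
gripper_width: 59.7
gripper_force: 20.0
59.70554260615238 [0.16702956 0.79085225 0.23756993] [ 1.79999911e+02 -4.42856756e-03 -2.19788278e+01]
```

```bash
python3 -m crank '0.5 0 0 -10 0 0 0;0.5 0 0 -30 0 0 0;0.5 0 0 -40 0 0 0;0.5 0 0 -20 0 0 0;0.5 14 -20 0 0 0 0;0.5 27 -38 0 0 0 0;0.5 27 -38 0 0 0 0;0.5 13.7 -19.7 0 0 0 0;0.5 0 0 0 0 0 0'
python3 - <<'E'
from h import *
f=grab_frame("top");cv2.imwrite("pics/over.png",cv2.resize(f[180:340,220:400],None,fx=3.5,fy=3.5,interpolation=2))
f=grab_frame("scene");cv2.imwrite("pics/overs.png",cv2.resize(f[150:310,240:420],None,fx=3.5,fy=3.5,interpolation=2))
E
```

```text
time_s: 6.88
ee_pos: [571.2, -25.4, 132.4]
ee_rot: [180.0, 0.1, -21.8]
force: [-1.5, 0.3, -4.5]
gripper_width: 59.2
gripper_force: 20.0
```

View pics/overs.png

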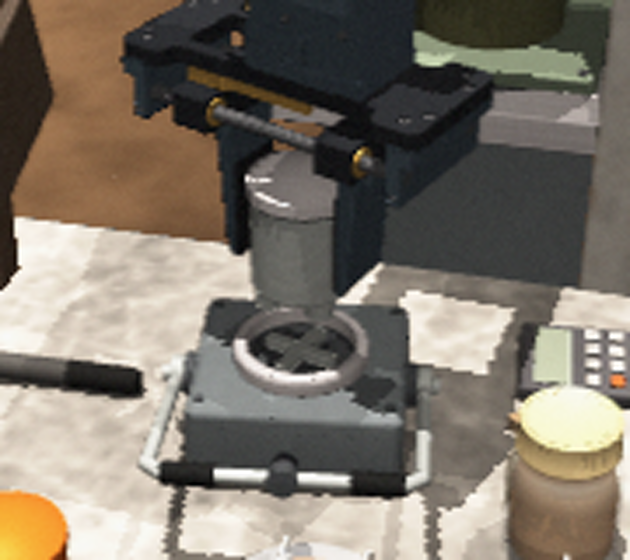

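The scene crop shows the pot hanging above the ring: pot centre column at about crop 295, ring centre at crop (300,349). I'll check these against the projections.

Run:
```python
from h import *
s=env.state();p=s["ee_pos"];print(s["time_s"],p,s["force"])
for z in(34,10,-30): print("pot axis",z,proj("scene",p-[0,0,z]),proj("top",p-[0,0,z]))
print("lid crown/edge top",proj("top",p+[0,0,40]))
print("nest rim pred",proj("scene",[570,-27.3,68]),"seen",240+300/3.5,150+349/3.5)
```

```text
6.975 [569.04957525 -26.68903836 132.61229633] [-0.27031285  0.90273505 -3.63734132]
pot axis 34 [325.66216948 233.55831946] [310.78632169 270.70832833]
pot axis 10 [325.6731278  223.06686642] [310.54098273 270.79193987]
pot axis -30 [325.69217997 204.82638249] [310.1000487  270.94221022]
lid crown/edge top [309.98298438 270.98210575]
nest rim pred [325.23182515 246.71209507] seen 325.7142857142857 249.71428571428572
```

View pics/over.png

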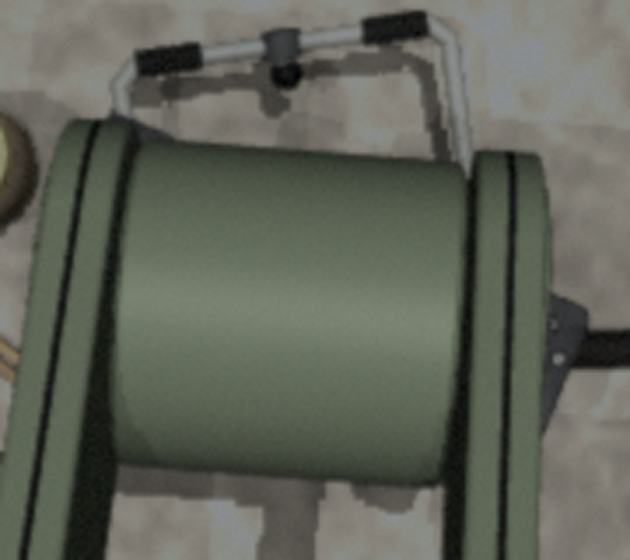

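Run:
```python
from h import *
s=env.state();p=s["ee_pos"];f=grab_frame("scene");cv2.imwrite("pics/f1.png",f)
m=camera_model("scene");R=np.array(m["R"]);o=-R.T@np.array(m["t"]).ravel()
d=(o-p)[:2];d/=np.linalg.norm(d);n=np.r_[-d[1],d[0]]
b=np.r_[p[:2],p[2]-34]
def P(c,r,z,v=d): return proj("scene",np.r_[c[:2]+r*v,z]).round(1)
print("lid front edge low/hi",P(b,30.5,b[2]+67),P(b,30.5,b[2]+74),"body bottom front",P(b,29,b[2]+10),"stud bottom",P(b,28.5,b[2]))
print("lid sides",P(b,30.5,b[2]+70,n),P(b,30.5,b[2]+70,-n),"wall sides",P(b,29,b[2]+20,n),P(b,29,b[2]+20,-n))
N=np.array([570,-27.3]);
print("rim outer front/back",P(N,38.5,68),P(N,-38.5,68),"inner",P(N,31,68),P(N,-31,68),"sides",P(N,38.5,68,n),P(N,38.5,68,-n))
cv2.imwrite("pics/f1c.png",cv2.resize(f[185:265,290:365],None,fx=7,fy=7,interpolation=2))
```

```text
lid front edge low/hi [325.7 212.2] [325.7 208.8] body bottom front [325.7 237.9] stud bottom [325.7 242.2]
lid sides [342.4 202. ] [309. 202.] wall sides [341.  224.8] [310.4 224.8]
rim outer front/back [325.2 258.7] [325.3 235.5] inner [325.2 256.3] [325.3 237.6] sides [344.9 246.7] [305.5 246.7]
```

View pics/f1c.png

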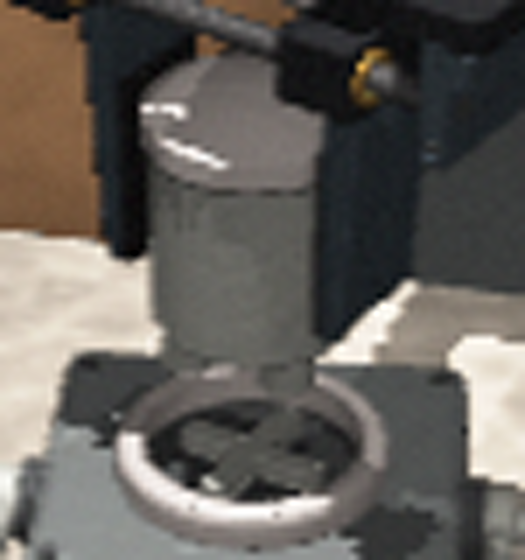

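The projections fit the pot. The ring, seen at crop (251,453), lies about 1.5 px lower than predicted, or about 3–5 mm toward +x. I'll split the difference and go down by feel.

```bash
python3 -m crank '0.5 1.5 -0.9 12 0 0 0;0.5 0 0 12 0 0 0;0.5 0 0 3 0 0 0;0.5 0 0 0 0 0 0'; python3 -m crank '0.5 0 0 2 0 0 0;0.5 0 0 2 0 0 0;0.5 0 0 0 0 0 0';python3 -m crank '0.5 0 0 2 0 0 0;0.5 0 0 0 0 0 0'; python3 -m crank '0.5 0 0 2 0 0 0;0.5 0 0 0 0 0 0'
```

```text
time_s: 7.52
ee_pos: [571.3, -27.0, 106.5]
ee_rot: [180.0, 0.0, -22.0]
force: [0.1, -1.0, -3.2]
gripper_width: 59.4
gripper_force: 20.0
time_s: 7.9
ee_pos: [571.6, -26.9, 102.9]
ee_rot: [180.0, 0.0, -22.0]
force: [-0.8, -0.6, -4.0]
gripper_width: 59.6
gripper_force: 20.0
time_s: 8.15
ee_pos: [571.5, -26.9, 100.8]
ee_rot: [180.0, 0.0, -22.0]
force: [0.1, 0.3, -3.1]
gripper_width: 59.1
gripper_force: 20.0
time_s: 8.4
ee_pos: [571.5, -26.9, 98.7]
ee_rot: [180.0, 0.0, -22.0]
force: [-0.7, -0.1, -3.2]
gripper_width: 59.4
gripper_force: 20.0
```

```bash
python3 -m crank '0.5 0 0 1 0 0 0;0.5 0 0 0 0 0 0'; python3 -m crank '0.5 0 0 1 0 0 0;0.5 0 0 0 0 0 0'
```

```text
time_s: 8.65
ee_pos: [571.7, -26.9, 98.0]
ee_rot: [-180.0, -0.0, -22.0]
force: [-0.2, -0.1, -3.2]
gripper_width: 59.4
gripper_force: 20.0
time_s: 8.9
ee_pos: [572.1, -27.0, 97.8]
ee_rot: [-180.0, -0.1, -22.0]
force: [-0.4, -0.5, 2.5]
gripper_width: 59.8
gripper_force: 20.0
```

```bash
for i in 1; do python3 -m crank '0.5 0 0 0.5 0 0 0;0.5 0 0 0 0 0 -4;0.5 0 0 0 0 0 0'; python3 -m crank '0.5 0 0 0 0 0 -4;0.5 0 0 0 0 0 0'; python3 -c "
from h import *
s=env.state();print(s['torque'],s['force'])"; done
```

```text
time_s: 9.28
ee_pos: [572.3, -27.0, 97.8]
ee_rot: [-180.0, -0.1, -17.9]
force: [-1.6, -0.2, 6.9]
gripper_width: 59.2
gripper_force: 20.0
time_s: 9.52
ee_pos: [572.3, -26.9, 97.8]
ee_rot: [-180.0, -0.1, -14.0]
force: [-2.0, 0.6, 6.4]
gripper_width: 59.1
gripper_force: 20.0
[-0.022401    0.3068162   0.06256088] [-1.96355122  0.56264822  6.39065678]
```

```bash
python3 -m crank '0.5 0 0 0 0 0 -4;0.5 0 0 0 0 0 -2'|sed -n 2,4p; python3 -m crank '0.5 0 0 0 0 0 -4;0.5 0 0 0 0 0 -2'|sed -n 2,4p;  python3 -m crank '0.5 0 0 0 0 0 -4;0.5 0 0 0 0 0 -2'|sed -n 2,4p
```

```text
ee_pos: [572.4, -26.9, 97.8]
ee_rot: [-180.0, -0.1, -7.9]
force: [-1.3, -0.6, 7.0]
ee_pos: [572.5, -26.9, 97.8]
ee_rot: [180.0, -0.2, -1.9]
force: [-1.4, 0.2, 6.0]
ee_pos: [572.6, -26.9, 97.8]
ee_rot: [180.0, -0.2, 4.1]
force: [-1.0, -0.5, 6.5]
```

```bash
for k in 1; do python3 -m crank '0.5 0 0 0 0 0 -4;0.5 0 0 0 0 0 -2'|sed -n 2,4p; python3 -m crank '0.5 0 0 0 0 0 -4;0.5 0 0 0 0 0 -2'|sed -n 2,4p;  python3 -m crank '0.5 0 0 0 0 0 -4;0.5 0 0 0 0 0 -2'|sed -n 2,4p; done
```

```text
ee_pos: [572.7, -26.8, 97.8]
ee_rot: [180.0, -0.2, 10.1]
force: [-1.0, 1.4, 5.9]
ee_pos: [572.9, -26.7, 97.9]
ee_rot: [180.0, -0.2, 16.1]
force: [-0.6, 1.2, 6.4]
ee_pos: [573.0, -26.6, 97.8]
ee_rot: [180.0, -0.2, 22.1]
force: [0.6, 0.6, 5.9]
```

```bash
for k in 1; do python3 -m crank '0.5 0 0 0 0 0 -4;0.5 0 0 0 0 0 -2'|sed -n 2,4p; python3 -m crank '0.5 0 0 0 0 0 -4;0.5 0 0 0 0 0 -2'|sed -n 2,4p;  python3 -m crank '0.5 0 0 0 0 0 -4;0.5 0 0 0 0 0 -2'|sed -n 2,4p; done; python3 -c "
from h import *
s=env.state();print(s['torque'])"
```

```text
ee_pos: [572.9, -26.7, 97.8]
ee_rot: [179.9, -0.2, 28.1]
force: [0.2, 1.1, 6.3]
ee_pos: [572.7, -26.9, 97.8]
ee_rot: [179.9, -0.1, 34.1]
force: [-0.1, -1.4, 6.7]
ee_pos: [572.6, -26.9, 97.8]
ee_rot: [179.9, -0.1, 40.1]
force: [-0.6, -0.0, 6.5]
[ 0.04550432  0.18881588 -0.1431478 ]
```

```bash
for k in 1; do python3 -m crank '0.5 0 0 0 0 0 -4;0.5 0 0 0 0 0 -2'|sed -n 2,4p; python3 -m crank '0.5 0 0 0 0 0 -4;0.5 0 0 0 0 0 -2'|sed -n 2,4p;  python3 -m crank '0.5 0 0 0 0 0 -4;0.5 0 0 0 0 0 -2'|sed -n 2,4p; done; python3 -c "
from h import *
s=env.state();print(s['torque'],s['qpos'],s['gripper_width'])"
```

```text
ee_pos: [572.7, -27.0, 97.7]
ee_rot: [179.9, -0.1, 46.1]
force: [-0.4, -0.7, 5.7]
ee_pos: [572.7, -27.2, 97.5]
ee_rot: [179.8, -0.1, 52.1]
force: [-0.4, -1.5, 5.3]
ee_pos: [571.5, -26.9, 96.2]
ee_rot: [-180.0, -0.0, 58.1]
force: [-0.2, 0.5, -4.0]
[-0.05556373 -0.03289684  0.02340325] [-3.84711547e+00  2.43482349e+01  1.00437971e+02  5.29620399e-03
  5.52199993e+01  2.80680955e+01] 59.535766432784804
```

It dropped: z is 96.2 and the force is back to hanging weight. I'll lower it the rest of the way.

```bash
python3 -m crank '0.5 0 0 1 0 0 -1.5;0.5 0 0 1 0 0 0'|sed -n 2,4p; python3 -m crank '0.5 0 0 1.5 0 0 0;0.5 0 0 1 0 0 0'|sed -n 2,4p;python3 -m crank '0.5 0 0 1 0 0 0;0.5 0 0 0 0 0 0'|sed -n 2,4p;python3 -c "
from h import *
s=env.state();print(s['torque'])"
```

```text
ee_pos: [571.0, -26.8, 93.5]
ee_rot: [-179.9, 0.1, 59.5]
force: [0.2, -0.1, -3.6]
ee_pos: [571.5, -26.9, 91.6]
ee_rot: [-180.0, 0.0, 59.5]
force: [-0.2, -0.7, -3.0]
ee_pos: [571.6, -26.9, 90.9]
ee_rot: [-180.0, 0.0, 59.5]
force: [-0.5, -0.2, -3.8]
[-0.04112618 -0.02962953  0.03448594]
```

```bash
python3 -m crank '0.5 0 0 0.7 0 0 0;0.5 0 0 0 0 0 0'|sed -n 2,4p; python3 -m crank '0.5 0 0 0.7 0 0 0;0.5 0 0 0 0 0 0'|sed -n 2,4p;python3 -m crank '0.5 0 0 0.6 0 0 0;0.5 0 0 0 0 0 0'|sed -n 2,4p
```

```text
ee_pos: [571.6, -26.9, 90.2]
ee_rot: [180.0, 0.0, 59.5]
force: [-0.5, -0.3, -3.5]
ee_pos: [571.6, -26.9, 90.0]
ee_rot: [180.0, 0.0, 59.5]
force: [-1.2, -0.4, 1.3]
ee_pos: [571.6, -27.0, 89.9]
ee_rot: [180.0, -0.0, 59.5]
force: [-3.4, -0.5, 4.2]
```

Contact at z = 89.9, which is 8 mm below the proud height, so the pot is seated. I'll release it, go up, and turn toward the bail.

```bash
python3 -m crank '-1 0 0 -0.8 0 0 0;-1 0 0 0 0 0 0;-1 0 0 0 0 0 0;-1 0 0 0 0 0 0;-1 0 0 -15 0 0 0;-1 0 0 -40 0 0 0;-1 0 0 -40 0 0 0;-1 0 0 -25 0 0 -9.5;-1 0 0 0 0 0 -10;-1 0 0 0 0 0 -10'; python3 -m crank '-1 0 0 0 0 0 -10;-1 0 0 0 0 0 0'
python3 - <<'E'
from h import *
f=grab_frame("scene");cv2.imwrite("pics/f2.png",f)
cv2.imwrite("pics/f2c.png",cv2.resize(f[185:310,265:400],None,fx=4.6,fy=4.6,interpolation=2))
p=np.array(env.state()["ee_pos"]);print(p)
c=np.array([571.6,-27.0]);m=camera_model("scene");R=np.array(m["R"]);o=-R.T@np.array(m["t"]).ravel();d=(o[:2]-c);d/=np.linalg.norm(d)
for z in(56,64): print(z,"lid low front",proj("scene",np.r_[c+30.5*d,z+67]))
Y=np.radians(9);ex=np.array([np.cos(Y),np.sin(Y),0]);ey=np.array([-ex[1],ex[0],0])
for th in(1.25,1.36,1.45,1.55):
    b=np.r_[c,40]+118*np.sin(th)*ex+[0,0,118*np.cos(th)]
    print(th,(b+48*ey).round(1),proj("scene",b+48*ey).round(1),(b-48*ey).round(1),proj("scene",b-48*ey).round(1),"top",proj("top",b).round(1))
E
```

```text
time_s: 15.28
ee_pos: [571.9, -26.9, 211.5]
ee_rot: [179.9, 0.0, 89.3]
force: [0.6, -0.6, 0.4]
gripper_width: 90.7
gripper_force: 0.0
time_s: 15.52
ee_pos: [571.8, -26.9, 210.7]
ee_rot: [179.9, 0.0, 98.9]
force: [0.1, 0.5, 0.3]
gripper_width: 91.4
gripper_force: 0.0
[571.79011932 -26.91314107 210.57666553]
56 lid low front [325.19571599 232.71552069]
64 lid low front [325.19696376 229.08127897]
1.25 [674.7  37.9  77.2] [347.8 282.1] [689.7 -56.9  77.2] [292.9 279.3] top [300.1 192.6]
1.36 [678.1  38.5  64.7] [347.5 288.9] [693.1 -56.4  64.7] [292.9 286. ] top [300.  191.3]
1.45 [679.8  38.7  54.2] [347.3 294.1] [694.8 -56.1  54.2] [293.  291.1] top [300.1 191. ]
1.55 [680.6  38.9  42.5] [347.1 299.4] [695.6 -56.   42.5] [293.2 296.4] top [300.2 191.4]
```

View pics/f2c.png

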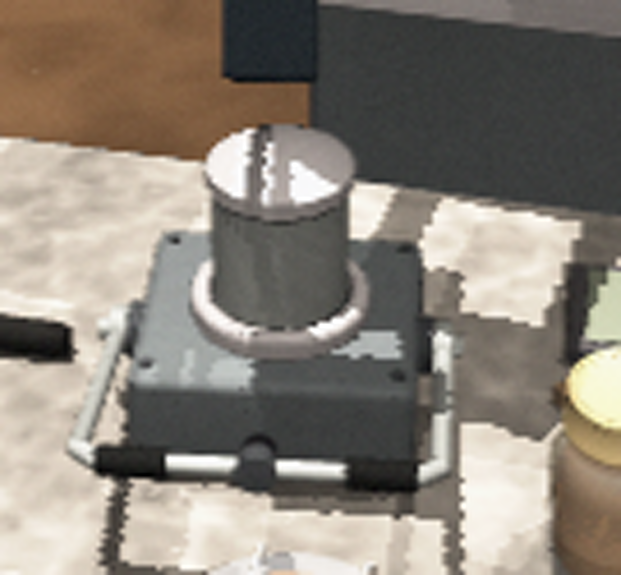

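The pot stands fully down: the lid's front edge is at crop (283,219), full row 232.6, against 232.7 predicted for seated. The grips are at crop (131,461) and (383,473), so the bail is at about θ=1.35. I'll check the drum-like thing behind the mill for clearance.

Run:
```python
from h import *
from scipy.optimize import least_squares
f=cv2.imread("pics/top0.png")[20:180,150:420];g=cv2.imread("pics/scene0.png")[270:430,240:510]
cv2.imwrite("pics/dr.png",np.vstack([cv2.resize(x,None,fx=1.8,fy=1.8,interpolation=2) for x in(f,g)]))
```

```text
(no output)
```

View pics/dr.png

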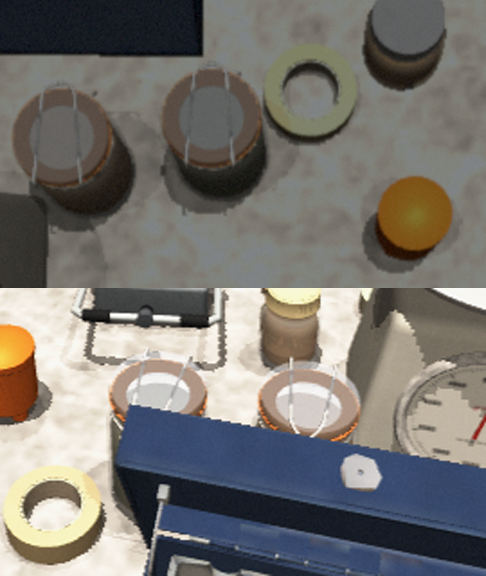

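The picture shows two kettle-like pails behind the mill. The nearer one's rim centre is at top-camera full-frame (268,85) and scene-camera (328,331). The tape roll and the orange look-alike lie further right.

Run:
```python
from h import *
from scipy.optimize import least_squares
s=least_squares(lambda X:np.r_[proj("top",X)-[267.8,85],proj("scene",X)-[327.8,331]],[800,30,90]);print(s.x,s.fun)
a=ray("top",(267.8-27,85),s.x[2]);b=ray("top",(267.8+27,85),s.x[2]);print(a,b)
```

```text
[828.88122883  37.45453853 113.74683465] [-0.56717061  0.13347047 -0.58993561  0.00987902]
[828.71587766  74.63541325 113.74683465] [829.44084852  -1.28974541 113.74683465]
```

```bash
python3 -m crank '0.1 -12 29 0 0 0 0;0.1 -12 29 0 0 0 0;0.1 -12 29 0 0 0 0;0.1 -11.9 27.7 0 0 0 0;0.1 0 0 0 10 0 0;0.1 0 6 34 0 0 0;0.1 0 6 34 0 0 0;0.1 0 5.2 29 0 0 0;0.1 0 0 0 0 0 0'
python3 - <<'E'
from h import *
f=grab_frame("scene")
cv2.imwrite("pics/f3c.png",cv2.resize(f[200:310,250:370],None,fx=5,fy=5,interpolation=2))
E
```

```text
time_s: 16.7
ee_pos: [691.0, -56.1, 108.8]
ee_rot: [-169.7, -0.1, 98.9]
force: [-0.6, 0.2, -0.1]
gripper_width: 40.9
gripper_force: 0.0
```

View pics/f3c.png

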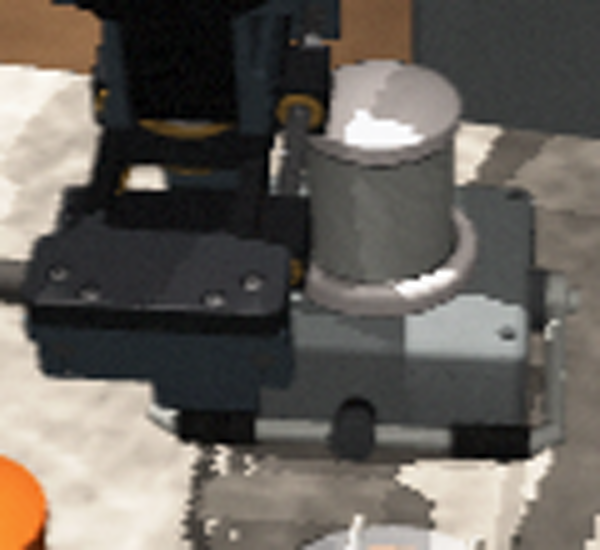

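The image shows the back finger standing over the right grip (crop x 150–260, grip at 178–255), clear of the pot. I'll go down and grip it lightly.

```bash
python3 -m crank '0.1 2 4.5 20 0 0 0;0.1 0 3 14 0 0 0;0.1 0 1.7 9.5 0 0 0;0.1 0 0 0 0 0 0'; python3 -m crank '0.5 0 0 0 0 0 0;1 0 0 0 0 0 0;1 0 0 0 0 0 0;1 0 0 0 0 0 0' 10
```

```text
time_s: 17.25
ee_pos: [693.5, -54.0, 66.5]
ee_rot: [-169.9, -0.0, 99.0]
force: [-0.3, -0.5, -0.5]
gripper_width: 41.1
gripper_force: 0.0
time_s: 17.75
ee_pos: [691.3, -54.4, 66.3]
ee_rot: [-169.7, -0.0, 99.0]
force: [-4.7, -1.2, -0.3]
gripper_width: 11.7
gripper_force: 10.0
```

```bash
python3 -c "
import numpy as np
t=np.r_[1.35,1.28,np.linspace(1.17,.2,9),.12,.05,-.01,-.07,-.1];X=118*np.sin(t);Z=118*np.cos(t);a,b=np.diff(X),np.diff(Z);f=np.radians(10)
for q,y,z in zip(t[1:],a*np.cos(f)-b*np.sin(f),-a*np.sin(f)-b*np.cos(f)):print(round(q,2),round(y,1),round(z,1))"
```

```text
1.28 -3.4 -7.5
1.17 -6.4 -11.3
1.05 -8.5 -11.5
0.93 -9.8 -10.4
0.81 -11.0 -9.1
0.68 -12.0 -7.7
0.56 -12.9 -6.2
0.44 -13.5 -4.6
0.32 -14.0 -2.9
0.2 -14.2 -1.2
0.12 -9.4 0.1
0.05 -8.2 0.7
-0.01 -7.0 1.1
-0.07 -6.9 1.5
-0.1 -3.4 0.9
```

```bash
python3 -m crank '1 0 -4.4 -7.5 0 0 0;1 0 -6.4 -11.3 0 0 0;1 0 -8.5 -11.5 0 0 0;1 0 0 0 0 0 0'; python3 -m crank '1 0 -9.8 -10.4 0 0 0;1 0 -11 -9.1 0 0 0;1 0 -12 -7.7 0 0 0;1 0 0 0 0 0 0'
```

```text
time_s: 18.25
ee_pos: [679.3, -56.3, 102.1]
ee_rot: [-170.0, 0.0, 99.0]
force: [-3.3, -1.0, -1.7]
gripper_width: 11.6
gripper_force: 10.0
time_s: 18.75
ee_pos: [654.1, -60.3, 135.7]
ee_rot: [-170.4, 0.0, 99.0]
force: [4.4, 1.5, 6.4]
gripper_width: 11.5
gripper_force: 10.0
```

```bash
python3 -m crank '1 0 -12.9 -7.7 0 0 0;1 0 -13.5 -5.6 0 0 0;1 0 0 0 0 0 0'; python3 -m crank '1 0 -14 -3.2 0 0 0;1 0 -14.2 -1.2 0 0 0;1 0 0 0 0 0 0'
```

```text
time_s: 19.12
ee_pos: [629.7, -64.1, 152.1]
ee_rot: [-170.2, 0.0, 99.0]
force: [3.7, 1.7, 7.8]
gripper_width: 11.8
gripper_force: 10.0
time_s: 19.5
ee_pos: [601.8, -68.4, 160.5]
ee_rot: [-169.9, -0.0, 99.0]
force: [0.8, 1.6, 8.5]
gripper_width: 11.5
gripper_force: 10.0
```

```bash
python3 -m crank '1 0 -9.5 -1.4 0 0 0;1 0 0 0 0 0 0'; python3 -m crank '1 0 -8.2 0.2 0 0 0;1 0 0 0 0 0 0';python3 -m crank '1 0 -7 1.1 0 0 0;1 0 0 0 0 0 0'
```

```text
time_s: 19.75
ee_pos: [592.4, -69.9, 162.4]
ee_rot: [-169.8, -0.0, 99.0]
force: [-0.8, 1.3, 5.4]
gripper_width: 11.7
gripper_force: 10.0
time_s: 20.0
ee_pos: [584.6, -71.1, 163.3]
ee_rot: [-169.9, -0.0, 99.0]
force: [0.3, 1.6, 1.4]
gripper_width: 11.5
gripper_force: 10.0
time_s: 20.25
ee_pos: [577.7, -72.3, 163.5]
ee_rot: [-169.9, -0.0, 99.0]
force: [-0.9, 2.2, 0.7]
gripper_width: 11.5
gripper_force: 10.0
```

```bash
python3 -m crank '1 0 -5 0.9 0 0 0;1 0 0 0 0 0 0'; python3 -m crank '1 0 -3 0.6 0 0 0;1 0 0 0 0 0 0';python3 -m crank '1 0 -2 0.5 0 0 0;1 0 0 0 0 0 0'
```

```text
time_s: 20.5
ee_pos: [572.9, -73.0, 163.6]
ee_rot: [-169.9, -0.0, 99.0]
force: [0.3, 3.5, 0.9]
gripper_width: 11.6
gripper_force: 10.0
time_s: 20.75
ee_pos: [570.3, -73.5, 163.5]
ee_rot: [-170.0, -0.0, 99.0]
force: [0.8, 2.2, 0.5]
gripper_width: 11.5
gripper_force: 10.0
time_s: 21.0
ee_pos: [569.2, -73.6, 163.6]
ee_rot: [-170.1, -0.0, 99.0]
force: [3.5, 3.7, -0.6]
gripper_width: 11.3
gripper_force: 10.0
```

```bash
python3 -m crank '1 0 -2 0.5 0 0 0;1 0 0 0 0 0 0'
```

```text
time_s: 21.25
ee_pos: [569.1, -73.7, 163.6]
ee_rot: [-170.3, 0.0, 99.0]
force: [7.0, 4.8, -0.8]
gripper_width: 11.3
gripper_force: 10.0
```

```bash
python3 -m crank '1 0 1.5 0 0 0 0;0.3 0 0 0 0 0 0;0.2 0 0 0 0 0 0;0.2 0 0 0 0 0 0;0.2 0 0 -20 0 0 0;0.2 0 0 -40 0 0 0;0.2 -40 0 -30 0 0 0;0.2 -50 0 0 0 0 0;0.2 -50 0 0 0 0 0;0.2 0 0 0 0 0 0'
python3 - <<'E'
from h import *
f=grab_frame("scene");cv2.imwrite("pics/f4c.png",cv2.resize(f[170:310,250:390],None,fx=4,fy=4,interpolation=2))
E
```

```text
time_s: 22.5
ee_pos: [605.1, -213.2, 250.9]
ee_rot: [-169.9, 0.1, 98.8]
force: [-1.0, 0.4, 0.5]
gripper_width: 36.5
gripper_force: 0.0
```

View pics/f4c.png

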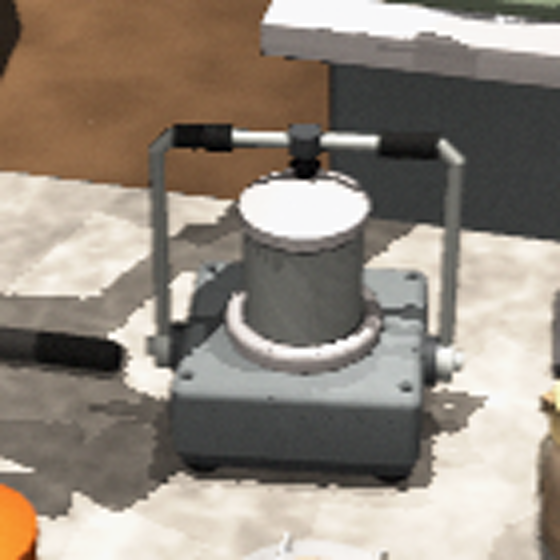

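The bail is upright with its bar at crop rows 135–148, and the plunger is on the lid at (305,170). The pot is seated and the pen is untouched. One numeric check of the bar's angle, then I hand in.

Run:
```python
from h import *
Y=np.radians(9);ex=np.array([np.cos(Y),np.sin(Y),0]);ey=np.array([-ex[1],ex[0],0])
for th in(-.07,0.0,.07):
    b=np.array([570.5,-27,40])+118*np.sin(th)*ex+[0,0,118*np.cos(th)]
    print(th,[((proj("scene",b+k*ey)-[250,170])*4).round() for k in(-48,48)])
print("crown",(proj("scene",[570.5,-27,140])-[250,170])*4)
for n in("jar_peach","marker","peg_a"):
    print(n,[np.round(d["point"]) for d in models.search_frame(n,"top")[:1]] if n!="jar_peach" or grab_frame("top") is not None else 0)
```

```text
-0.07 [array([200., 137.]), array([406., 145.])]
0.0 [array([198., 145.]), array([406., 154.])]
0.07 [array([196., 155.]), array([405., 164.])]
crown [301.35478578 182.55671495]
jar_peach [array([634., 121.,  93.])]
marker [array([ 560., -174.,   13.])]
peg_a [array([551., 114.,   9.])]
```

The grips show at (203,137) and (409,146), which matches θ = -0.07, fully shut. The bystanders are where they were, to within the networks' accuracy.

```bash
python3 -c "
from h import *
print(env.job_done())"
```

```text
the job is handed in; nothing more can be done
None
```

The job is handed in: the pot dropped over the drive cross and stands fully down in the ring, the bail is shut past upright with its plunger on the lid, and nothing else was moved.

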